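# Click the spare battery into the light box

## Task

The light box needs its spare battery: slide the lid right out of the wooden box and lay it flat on the bench, bar up, then lift the battery pack out of the box. Set the pack down on the bench in front of the light box's bay, nose towards it, let go, and push it in from behind along the bench until it is fully home and the catch has clicked. Do not disturb the other things on the bench.

Things in the scene. Friction and masses are not known exactly. Their poses are not given: they have to be found in the camera images.
- lid_center (a point): centre of the wooden box's sliding lid plate, half-way through it. Plate 141 mm (its x) by 88 mm (its y) by 6 mm; in the middle of its top a cross bar stands 22 mm tall, 12 mm thick (along x), 44 mm long (along y). Shut, the plate's centre is 67 mm above the bench, in grooves (about 1.5 mm play) in the box's long walls
- box: wooden box fixed to the bench, 150 mm (its x) by 98 mm (its y), 77 mm tall, walls 9 mm, floor 6 mm, opening 80 mm wide. Origin: centre of its underside, z up. The lid leaves only along the box's -x, over the 64 mm tall end wall there; it is clear of the grooves when its centre is 146 mm from the box's origin. The battery pack is inside, nose to the box's +x
- pack_center (a point): centre of the black battery pack's main body, 120 mm (its x) by 64 mm (its y) by 32 mm tall, 16 mm above its underside. In the middle of its top a grip rib stands 22 mm tall, 40 mm long (x), 16 mm thick (y). +x is the nose: rounded corners and brass contacts; the -x end is flat. In the box its underside is 6 mm above the bench. About 0.35 kg
- pack_nose (a point): middle of the pack's nose end, 60 mm ahead (+x) of its centre, 16 mm above its underside; same axes
- lightbox: light box fixed to the bench, 220 mm (its x) by 320 mm (its y), 65 mm tall. Origin: centre of its underside, z up. The battery bay is in the middle of its -x side: a tunnel 66 mm wide, 58 mm high (the bench is its floor), entered along +x. Two guides 26 mm tall stand 50 mm out in front of it, flaring from 66 to about 96 mm apart at their ends
- bay_home (a point): where the pack's centre is when fully home: 100 mm from the light box's origin towards its -x, 16 mm above the bench; x is the push direction, along which the nose must point. The pack's flat end, 60 mm behind this point, is then level with the guides' outer ends. A fixed stop is 1 mm further on and bears a 20 N push
- catch (a joint): sprung steel ball in the bay's +y wall, 30 mm ahead of bay_home: 0 m = fully out (bay empty, or the ball in the pack's groove), about 0.002 to 0.0045 while the pack's side presses it in. Its spring gives 3 to 7 N; pushing the pack past it takes about 5 to 12 N
- bowl: bystander: glass bowl, 84 mm across, 45 mm tall; origin under its centre
- fid: bystander: wood block 75 x 32 mm, 50 mm tall; origin under its centre
- jar: bystander: amber glass jar, 52 mm across, 62 mm tall; origin under its centre
- bottle: bystander: plastic bottle, 66 mm across, 205 mm tall; origin under its centre
- hammer: bystander: hammer lying along its x, 240 mm long
- weight: bystander: steel weight 70 x 45 mm, 42 mm tall with its knob, near the bay's mouth; origin under its centre
- spool: bystander: steel ring-shaped spool, 60 mm across, 35 mm tall, near the bay's mouth; origin under its centre
- pack: the whole battery pack; its origin lies under its centre, on its underside; same axes as pack_center. An upright groove 13 mm wide in each long side, 30 mm ahead of the centre, takes the catch
- lid: the whole lid; its origin lies at the centre of the plate's underside; same axes as lid_center
Mind the look-alikes: they are no part of the job. Of the things that look like the box, the larger one is meant.

How it is judged (in metres and radians):
On the way, in this order (a step that is already met when the one before it is completed fails the run):
1. the lid has slid along its grooves until it is clear of the box (x of lid_center in the frame of box below -0.145 m).
2. the pack is lifted out of the box (height (world z) of pack_center above 0.095 m).
3. the pack stands on the bench in front of the bay, at least 40 mm short of home and within 200 mm of it, and is let go of (x of pack_center in the frame of bay_home between -0.2 and -0.04 m and z of pack_center in the frame of bay_home between -0.006 and 0.006 m and contact force between the fingers and pack below 0.3 N and linear speed of pack below 0.02 m/s), for 0.2 s.
At the end, for the whole second after the job is handed in: The pack lies in the bay nose first, within 3 mm of fully home along the bay and 4 mm across it, straight to 0.06 rad, with the catch ball out in its groove (joint below 1.5 mm), at rest; the lid lies flat on the bench, bar up, at rest (its centre below 10 mm, tilt below 0.1 rad) (x of pack_center in the frame of bay_home between -0.003 and 0.003 m and y of pack_center in the frame of bay_home between -0.004 and 0.004 m and z of pack_center in the frame of bay_home between -0.004 and 0.005 m and x of pack_nose in the frame of bay_home above 0.05 m and angle between the x axis of pack_center and the x axis of bay_home, either way round below 0.06 rad and value of joint catch below 0.0015 m and linear speed of each of pack, lid below 0.01 m/s and height (world z) of lid_center below 0.01 m and angle between lid_center's own z axis and vertical below 0.1 rad); the robot touches nothing.
It fails at once if one of the bystanders is moved more than 25 mm (distance of any of bowl, fid, jar, bottle, hammer, weight, spool from where it was at the start of the episode above 0.025 m).
It fails at once if a standing bystander is tipped (angle between any of bowl, fid, jar, bottle, weight, spool's own z axis and vertical above 0.4 rad).
It also fails if it takes over 70 s, if anything falls off the work surface, if the arm or the gripper's body presses on something with over 40 N, if the wrist force passes 120 N, or if a joint passes its speed limit or range.

## Robot

A 7-joint arm with a two-finger parallel gripper is mounted at the origin on the work surface. World frame = base frame: x ahead of the robot, y to its left, z up, the work surface at z = 0. Lengths are in mm, angles in rad, forces in N, time in s.
With the tool pointing down it reaches from about 400 to 875 mm from the base axis. Payload 4.4 kg.
Tool frame: the origin (TCP) lies midway between the tips of the shut fingers; the grasp point (between the pads) lies 19 mm behind it (ctrl.pinch_z is the distance from the TCP to the grasp point, in mm); z points along the fingers, y is the line along which they close (so a half turn about z gives the same grasp; the last joint's range is limited). The gripper opens to 85 mm and grips with 20 to 120 N. Pads are 22 mm wide; open, the fingers measure 114 mm over their backs; the gripper's body (76 mm by 85 mm) begins 54 mm behind the grasp point. The pads swing forward as they close: fully open they stand 13 mm farther back than shut.
Start: joints at [1.192, 0.628, 0.038, 1.517, -0.027, 0.996, -0.02], TCP at [200.05, -618.465, 194.113] pointing down, gripper open.
Joint ranges: [-3.06, 3.06], [-0.37, 2.12], [-1.25, 1.32], [0.18, 2.47], [-1.1, 4.24], [0.23, 1.98], [-2.94, 2.94]. Speed limits (rad/s): [2.57, 2.57, 3.14, 3.14, 3.14, 3.14, 3.14].

## Interface

Orientations are given as [roll, pitch, yaw] about the fixed x, y, z axes, in that order (R = Rz(yaw) Ry(pitch) Rx(roll)).
In Python, from cell import read_state, cams, order, ctrl gives the robot as it stands.
- The arm moves only by the tool move_arm, never from a script. Its argument "targets" is text: rows parted by semicolons, each of 7 numbers parted by spaces: the gripper's target within -1 to 1 (fully open at 1, half-way at 0, shut at -1), then the shift along the tool's x, y, z in cm, then the turn, a rotation vector about the tool's x, y, z in degrees. A call has 1 to 5 rows; each row shifts and turns the commanded pose from where the row before left it, along the tool's axes as they then stand; what a row does not reach is not made up. A row lasts 1/12 s, in which the tool goes at most 41.7 mm and 7.16 degrees, less where a joint would pass 70% of its speed; a pose out of reach is approached as far as the arm can. A call with a gripper value outside its range is refused whole. The fingers move at their own pace and stop on an object; the grip force is fixed at half the most. Time passes only in rows, so rows that do not move let the fingers close. It gives the time, the measured TCP pose, the force, the opening and the grip force at its end, in the units of the state.
- read_state(): the state, without advancing time (a new reading comes with each control period).
- cams.get_image(name): name is "side" or "top" or "wrist"; returns a dict with "color" (480x640x3 uint8, red, green, blue), "fovy" (degrees; the focal length in pixels is half the picture's height over the tangent of half this angle, whatever the lens; pixels are square), "cx", "cy" (the principal point, pixels), "rvec" (rotation vector, rad) and "tvec" (3), from world to camera coordinates, as OpenCV has them. Camera axes: x right, y down, z forward; pixel columns grow to the right and rows downward; lengths in mm; the calibration is good to about 2 mm. A picture is of the moment at which its call begins. There is no depth.
- order.finish_job(): hands the job in; it is judged then, once.
The state is a dict: "clock": time; "qpos": joint angles; "qd": joint speeds; "tau": joint torques, N m; "eef_pos": TCP position; "tool_rot": TCP orientation; "force": force on the tool from outside, world axes, zero at the start; "torque": the same for the moment, N m; "width": finger opening in mm; "gripper_force": force on a finger pad.
Only numpy, scipy, OpenCV 4.12 (cv2) and the standard library are available. Lean on these libraries where they do the work, as an engineer would, in place of code of your own. Each camera call takes 0.05 s, during which the arm holds its last target. There are 200 camera calls.

## Working session

There is one attempt and no reset: what is moved stays moved. The work goes in short steps, Python scripts to look and compute and a tool call to move; the robot and the scene stay as the last step left them, time stands still between calls to the robot, and variables do not carry over. Pictures are saved under pics/ and viewed, at most 10 in all, crops included, and the job is handed in when it is done.

Besides the shell and the picture viewer there is one more tool, called after "Request:" as a command line: name --argument value ..., lists and objects as JSON in quotes. move_arm: Moves the arm, as the interface text tells. Its arguments: {"type":"object","properties":{"targets":{"type":"string"}},"required":["targets"]}

```bash
mkdir -p pics; ls; cat > h.py <<'E'
import numpy as np,cv2
from cell import read_state,cams,order,ctrl
def snap(n,f=None):
    d=cams.get_image(n)
    np.savez(f'pics/{f or n}.npz',**d)
    cv2.imwrite(f'pics/{f or n}.png',d['color'][:,:,::-1]); return d
def load(f): return dict(np.load(f'pics/{f}.npz'))
def cam(d):
    fl=240/np.tan(np.radians(float(d['fovy']))/2); R=cv2.Rodrigues(np.array(d['rvec'],float))[0]
    return fl,R,np.array(d['tvec'],float).ravel()
def ray(d,u,v,z):
    fl,R,t=cam(d); c=-R.T@t; r=R.T@np.array([(u-d['cx'])/fl,(v-d['cy'])/fl,1]); return c+r*(z-c[2])/r[2]
def proj(d,p):
    fl,R,t=cam(d); q=R@np.array(p,float)+t; return q[0]/q[2]*fl+d['cx'],q[1]/q[2]*fl+d['cy']
E
python3 - <<'E'
from h import *
for n in('top','side'):
    d=snap(n,n+'0'); fl,R,t=cam(d); print(n,d['fovy'],d['cx'],d['cy'],-R.T@t,R[2])
print(read_state())
E
```

```text
pics
top 55.908597142686546 320.97189743210174 234.20014426962567 [486.57605978  57.87313035 893.60378022] [ 0.08092108 -0.02889449 -0.9963016 ]
side 53.51017738991507 319.7328750698685 244.93505843169356 [ 465.46699114 -740.32832441  807.84950012] [ 0.08409141  0.73861102 -0.66886651]
{'clock': 0.1, 'qpos': array([ 1.19221762,  0.62924115,  0.03843733,  1.51825904, -0.02703455,
        0.99632264, -0.01997178]), 'qd': array([ 0.00137695, -0.00108873,  0.00139745, -0.00342574,  0.00168332,
        0.00091823, -0.00039695]), 'tau': array([ 2.56287822e-03, -5.64527535e+01,  1.23008206e+00, -1.93973386e+01,
        1.12371269e-02,  5.45571311e-03, -3.48981098e-05]), 'eef_pos': array([ 199.8584071 , -617.85365478,  193.29192516]), 'tool_rot': array([-3.13987957e+00, -1.67788379e-05,  3.12794336e-01]), 'force': array([ 0.02995539, -0.36174821,  0.09495331]), 'torque': array([0.03191281, 0.02946121, 0.00422949]), 'gripper_force': 0.0, 'width': 85.28969238728413}
```

View pics/top0.png

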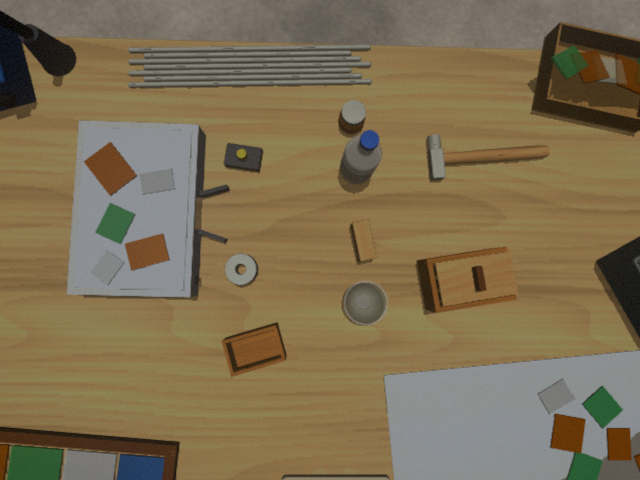

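View pics/side0.png

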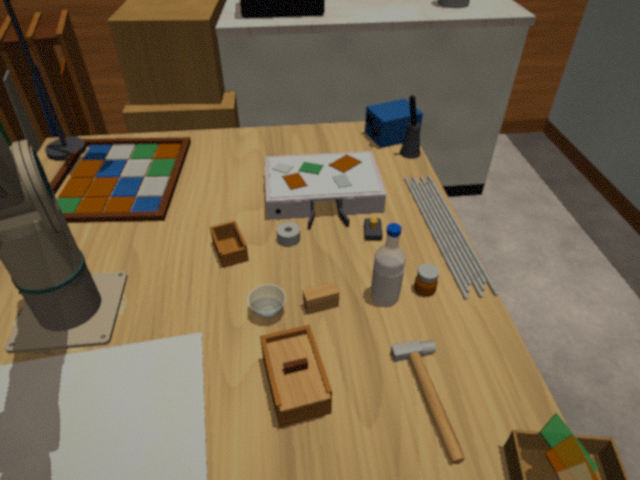

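The box could be the lidded one at top (470,280) or the small open tray at (254,349). The lidded one is larger and has a barred lid, so it fits. I'll confirm it in an enlarged crop.

```bash
python3 - <<'E'
from h import *
t=cv2.imread('pics/top0.png'); s=cv2.imread('pics/side0.png')
a=cv2.resize(t[240:320,415:525],(400,291),interpolation=cv2.INTER_CUBIC)
b=cv2.resize(s[320:430,250:340],(400,489),interpolation=cv2.INTER_CUBIC)[:291]
c=cv2.resize(t[110:310,60:270],(400,381),interpolation=cv2.INTER_CUBIC)[:300]
e=cv2.resize(s[140:240,250:400],(400,267),interpolation=cv2.INTER_CUBIC)
im=np.zeros((600,800,3),np.uint8); im[:291,:400]=a; im[:291,400:]=b; im[300:,:400]=c; im[300:567,400:]=e
cv2.imwrite('pics/crop1.png',np.clip(im*1.6,0,255).astype(np.uint8))
d=load('top0'); hsv=cv2.cvtColor(t,cv2.COLOR_BGR2HSV)
for u,v in[(480,278),(430,290),(180,200),(460,280),(500,262),(560,200),(240,270),(245,160)]: print((u,v),hsv[v,u])
E
```

```text
(480, 278) [ 12 159  77]
(430, 290) [ 15 163  47]
(180, 200) [107  12 149]
(460, 280) [ 17 140 144]
(500, 262) [ 17 142 142]
(560, 200) [ 18 124 138]
(240, 270) [ 18 125 139]
(245, 160) [24 75 51]
```

View pics/crop1.png

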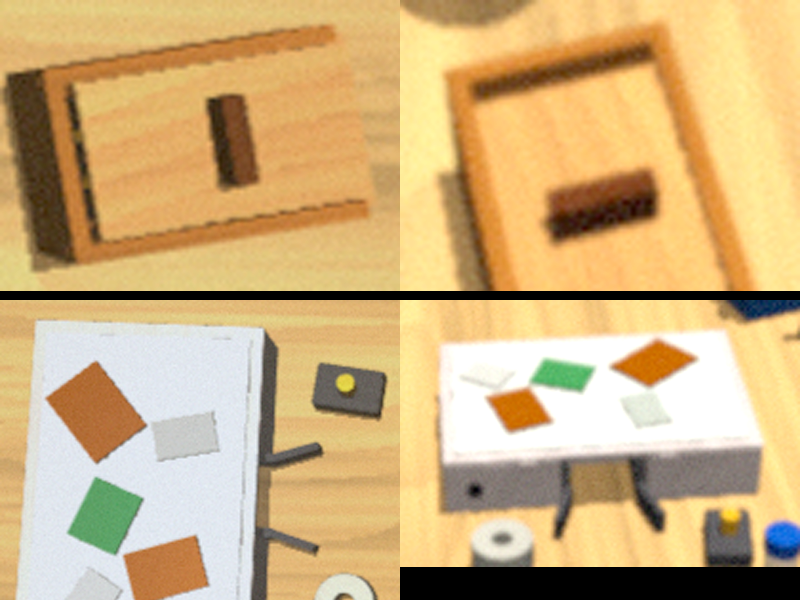

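The crop confirms it: the lidded box has a U-shaped rim, and the end at top px (512,274) is open, so the lid leaves towards image right. The bay guides' tips are at about (228,187) and (226,241).

```bash
python3 - <<'E'
from h import *
d=load('top0')
P=lambda l,z:np.array([ray(d,u,v,z)[:2] for u,v in l])
b=P([(427.4,259.3),(435.6,312.1),(516.5,299.4),(507.1,248.3)],77); print('box',b.round(),np.linalg.norm(b-np.roll(b,1,0),axis=1).round())
c=b.mean(0); ax=(b[0]+b[1]-b[2]-b[3]); print('c',c,'yaw',np.arctan2(ax[1],ax[0]))
g=P([(415+225/3.636,240+95/3.636),(415+245/3.636,240+95/3.636),(415+258/3.636,240+180/3.636),(415+235/3.636,240+186/3.636)],92);print('bar',g.round())
t=cv2.imread('pics/top0.png');hsv=cv2.cvtColor(t,cv2.COLOR_BGR2HSV)
m=((hsv[...,1]<45)&(hsv[...,2]>115)).astype(np.uint8); m[:110]=0;m[310:]=0;m[:,215:]=0
m=cv2.morphologyEx(m,cv2.MORPH_OPEN,np.ones((3,3)))
cn=max(cv2.findContours(m,0,2)[0],key=cv2.contourArea)
ap=cv2.boxPoints(cv2.minAreaRect(np.array([ray(d,*q[0],65)[:2] for q in cn],np.float32)))
print('lb',ap.round(),np.linalg.norm(ap-np.roll(ap,1,0),axis=1).round(),'c',ap.mean(0), cv2.minAreaRect(np.array([ray(d,*q[0],65)[:2] for q in cn],np.float32)))
print('guides',P([(228,187),(226.4,240.7),(199,193),(199,232)],26).round())
for n,q,z in[('weight',[(226,145),(263,147),(260,171),(224,168)],25),('spool',[(226,269),(257,269)],35),('bowl',[(365,303),(343,303),(387,303)],45),('fid',[(352,222),(366,219),(376,258),(361,263)],50),('bottle',[(357,172),(369,140)],0),('black',[(597,260)],30),('paper',[(386,376)],0),('edge',[(430,40)],0)]: print(n,P(q,z).round().tolist())
E
```

```text
box [[ 510. -160.]
 [ 415. -174.]
 [ 439. -322.]
 [ 532. -307.]] [149.  96. 150.  94.]
c [ 473.94089672 -240.6980095 ] yaw 1.7253980184640632
bar [[ 498. -245.]
 [ 498. -255.]
 [ 457. -260.]
 [ 454. -249.]]
lb [[437. 269.]
 [756. 265.]
 [759. 485.]
 [440. 489.]] [220. 319. 220. 319.] c [598.2206 377.0306] ((598.2205810546875, 377.0306091308594), (219.90390014648438, 319.1720886230469), 89.22449493408203)
guides [[646. 213.]
 [542. 213.]
 [633. 268.]
 [558. 266.]]
weight [[729.0, 220.0], [726.0, 148.0], [679.0, 153.0], [683.0, 222.0]]
spool [[488.0, 211.0], [489.0, 153.0]]
bowl [[428.0, -50.0], [427.0, -9.0], [428.0, -92.0]]
fid [[579.0, -25.0], [585.0, -51.0], [512.0, -70.0], [502.0, -42.0]]
bottle [[686.0, -39.0], [752.0, -63.0]]
black [[514.0, -504.0]]
paper [[285.0, -98.0]]
edge [[966.0, -189.0]]
```

Request:
move_arm --targets "1 2.5 -1.75 0 0 0 0;1 2.5 -1.75 0 0 0 0;1 2.5 -1.75 0 0 0 0;1 2.5 -1.75 0 0 0 0;1 2.5 -1.75 0 0 0 0"

```text
clock: 0.52
eef_pos: [292.5, -495.2, 193.7]
tool_rot: [-3.141, 0.0, 0.312]
force: [0.4, 0.1, 0.1]
width: 85.2
gripper_force: 0.0
```

Request:
move_arm --targets "1 2.5 -1.75 0 0 0 0;1 2.5 -1.75 0 0 0 0;1 2.5 -1.75 0 0 0 0;1 2.5 -1.75 0 0 0 0;1 2.5 -1.75 0 0 0 0"

```text
clock: 0.93
eef_pos: [384.5, -373.6, 193.9]
tool_rot: [-3.141, 0.0, 0.313]
force: [0.9, -0.5, 0.7]
width: 85.3
gripper_force: 0.0
```

Request:
move_arm --targets "1 2.5 -1.75 0 0 0 0;1 2.5 -1.75 0 0 0 0;1 2.5 -1.75 0 0 0 0;1 2.5 -1.75 0 0 0 0;1 2.5 -1.75 0 0 0 0"

```text
clock: 1.35
eef_pos: [476.5, -251.9, 193.9]
tool_rot: [-3.141, 0.001, 0.313]
force: [0.4, 0.7, -0.5]
width: 85.5
gripper_force: 0.0
```

Request:
move_arm --targets "1 0 0 0.5 0 0 4.55;1 0 0 0.5 0 0 4.55;1 0 0 0 0 0 0"

```text
clock: 1.6
eef_pos: [475.6, -252.2, 183.0]
tool_rot: [-3.14, 0.002, 0.154]
force: [-0.0, 1.2, 0.0]
width: 85.4
gripper_force: 0.0
```

```bash
cat >> h.py <<'E'
def to(x,y,z,yaw):
    s=read_state(); p=s['eef_pos']; w=s['tool_rot'][2]; d=np.array([x,y,z])-p
    c,n=np.cos(w),np.sin(w); a=np.degrees((yaw-w+np.pi)%(2*np.pi)-np.pi)
    print('t %.2f'%s['clock'],'p',p.round(1),'rot',s['tool_rot'].round(4),'w %.1f'%s['width'],'F',s['force'].round(1))
    print('tool cm',(np.array([c*d[0]+n*d[1],n*d[0]-c*d[1],-d[2]])/10).round(2),'turn z deg %.2f'%-a)
E
python3 - <<'E'
from h import *
snap('wrist','wrist1'); snap('top','top1'); to(477,-252,73,.154)
d=load('wrist1'); print(proj(d,(477,-252,92)),cam(d)[1][0])
E
```

```text
t 1.70 p [ 475.7 -253.3  183.8] rot [-3.1413e+00  9.0000e-04  1.5600e-01] w 85.1 F [ 0.2  0.8 -0.7]
tool cm [ 0.15 -0.11 11.08] turn z deg 0.11
(np.float64(321.7919145029925), np.float64(227.1968274521748)) [ 0.15276223 -0.98825886 -0.0028519 ]
```

View pics/wrist1.png

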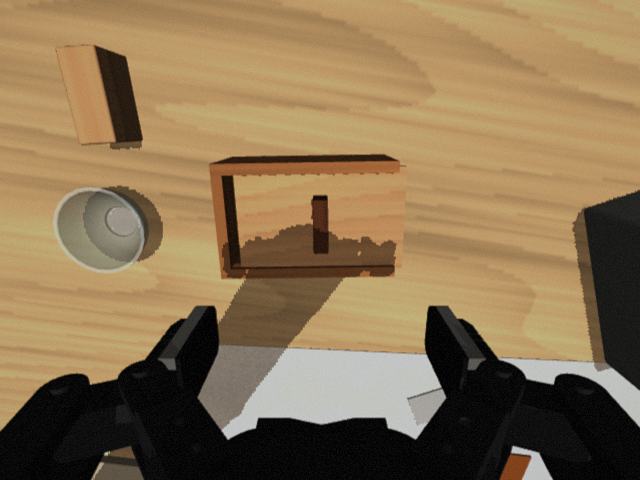

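The wrist view shows the bar at (320,224), within 3 px of where I predicted it, and the box is square to the tool. The black block at the right starts at about (580,210), and I need its position for laying the lid down.

```bash
python3 - <<'E'
from h import *
d=load('wrist1')
for q in[(574,208),(595,362),(585,210),(607,370)]: print(q,ray(d,*q,0).round(),ray(d,*q,50).round())
for z in (0,50): print(ray(load('top0'),597,260,z).round(),ray(load('top0'),640,340,z).round(),proj(load('side0'),(514,-504,z)))
print('bar',ray(d,320,224,80).round())
E
```

```text
(574, 208) [ 512. -510.    0.] [ 517. -473.   50.]
(595, 362) [ 337. -602.    0.] [ 367. -552.   50.]
(585, 210) [ 512. -522.    0.] [ 517. -483.   50.]
(607, 370) [ 329. -621.    0.] [ 360. -568.   50.]
[ 515. -524.    0.] [ 357. -605.    0.] (np.float64(333.3970487862232), np.float64(536.1673144793187))
[ 513. -491.   50.] [ 364. -568.   50.] (np.float64(334.1135742407754), np.float64(524.5641190299691))
bar [ 476. -251.   80.]
```

Request:
move_arm --targets "1 0.1 0 2.8 0 0 0;1 0 0 2.8 0 0 0;1 0 0 2.8 0 0 0;1 0 0 2.5 0 0 0;1 0 0 0 0 0 0"

```text
clock: 2.12
eef_pos: [473.7, -252.0, 71.3]
tool_rot: [-3.137, 0.007, 0.155]
force: [-0.3, -0.2, 0.1]
width: 85.5
gripper_force: 0.0
```

Request:
move_arm --targets "-1 0 0 0 0 0 0;-1 0 0 0 0 0 0;-1 0 0 0 0 0 0;-1 0 0 0 0 0 0;-1 0 0 0 0 0 0"

```text
clock: 2.53
eef_pos: [477.9, -253.6, 76.4]
tool_rot: [3.14, -0.002, 0.154]
force: [-0.4, -0.1, 0.5]
width: 25.8
gripper_force: 0.0
```

Request:
move_arm --targets "-1 0 0 0 0 0 0;-1 0 0 0 0 0 0;-1 0 0 0 0 0 0;-1 0 0 0 0 0 0"

```text
clock: 2.87
eef_pos: [477.1, -253.1, 75.2]
tool_rot: [3.142, -0.0, 0.154]
force: [0.4, 0.2, -0.5]
width: -0.1
gripper_force: 0.0
```

```bash
python3 - <<'E'
from h import *
a=snap('wrist','wrist2');b=snap('side','side2'); to(477,-252,73,.154)
im=np.zeros((480,800,3),np.uint8); im[:300,:400]=cv2.resize(cv2.imread('pics/wrist2.png'),(400,300))
im[:,400:]=cv2.resize(cv2.imread('pics/side2.png')[280:460,210:360],(400,480),interpolation=2); cv2.imwrite('pics/c2.png',im)
E
```

```text
t 2.97 p [ 477.1 -253.1   75.1] rot [-3.1415  0.      0.154 ] w 0.1 F [0.1 0.4 0.4]
tool cm [ 0.01 -0.11  0.21] turn z deg 0.00
```

View pics/c2.png

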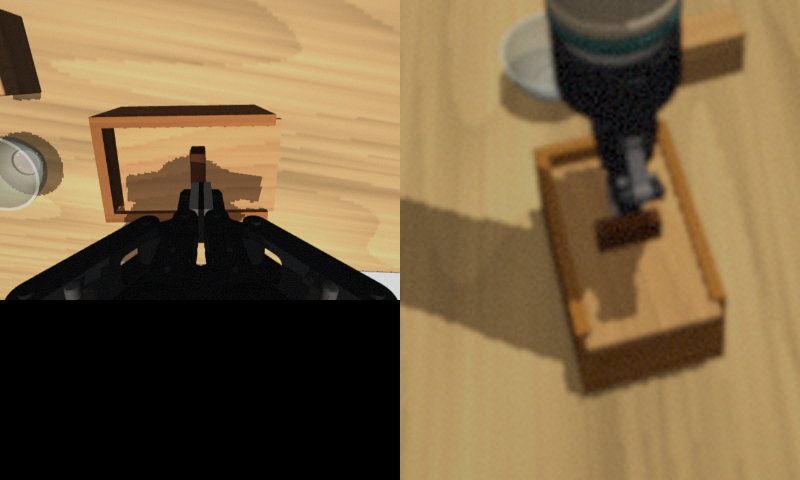

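```bash
python3 - <<'E'
from h import *
s=load('side2'); s0=load('side0'); w=load('wrist2')
print('tcp in side',proj(s,(477,-253,75)),'in wrist2',proj(w,(477,-253,75)))
print('bar top in side',proj(s,(477,-252,92)),'wrist2',proj(w,(477,-252,92)))
hs=lambda im:cv2.cvtColor(im,cv2.COLOR_RGB2HSV)
for n,d,(u0,u1,v0,v1) in(('s0',s0,(275,315,350,380)),('s2',s,(275,315,350,385)),('t0',load('top0'),(460,495,258,300)),('w1',load('wrist1'),(305,335,185,265))):
    g=d['color'].max(2)[v0:v1,u0:u1]; m=(g<105).astype(np.uint8) if n!='w1' else (g<75).astype(np.uint8)
    c=max(cv2.findContours(m,0,2)[0],key=cv2.contourArea); print(n,[x+y for x,y in zip(cv2.boundingRect(c),(u0,v0,0,0))])
for y in(-252,): print('pred s0 bar',[tuple(np.round(proj(s0,(477+a,y+b,z)),0)) for a in(-22,22) for b in(-6,6) for z in(70,92)])
E
python3 -c "
import cv2;a=cv2.imread('pics/wrist2.png')[200:400,220:420];b=cv2.imread('pics/side2.png')[330:390,265:325]
cv2.imwrite('pics/c3.png',cv2.hconcat([cv2.resize(a,(400,400),interpolation=2),cv2.resize(b,(400,400),interpolation=2)]))"
```

```text
tcp in side (np.float64(295.07005767592005), np.float64(367.9687760904788)) in wrist2 (np.float64(321.1568005762638), np.float64(274.454815500702))
bar top in side (np.float64(294.7085679032663), np.float64(361.9906558736483)) wrist2 (np.float64(319.10051966707005), np.float64(287.49796836912276))
s0 [283, 359, 25, 16]
s2 [281, 350, 28, 26]
t0 [472, 266, 14, 26]
w1 [312, 196, 17, 58]
pred s0 bar [(np.float64(283.0), np.float64(373.0)), (np.float64(282.0), np.float64(366.0)), (np.float64(283.0), np.float64(367.0)), (np.float64(282.0), np.float64(360.0)), (np.float64(308.0), np.float64(371.0)), (np.float64(307.0), np.float64(364.0)), (np.float64(307.0), np.float64(365.0)), (np.float64(307.0), np.float64(358.0))]
```

View pics/c3.png

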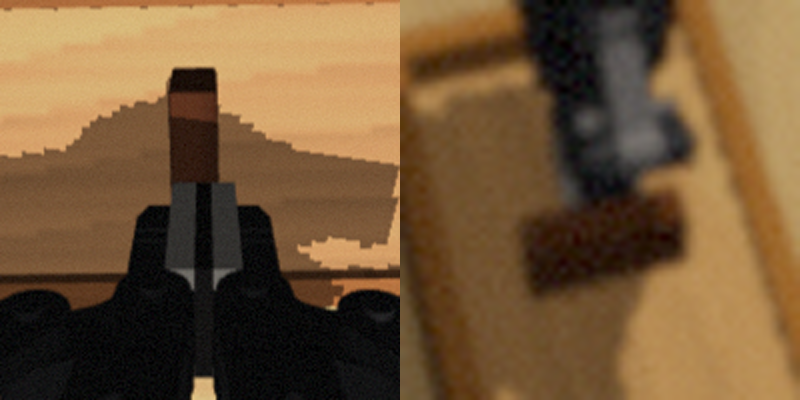

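```bash
python3 - <<'E'
from h import *
s=load('side2'); w=load('wrist2'); print(ctrl.pinch_z,[a for a in dir(ctrl) if a[0]!='_'])
for z in(75,85,90,95,100): print(z,np.round(proj(s,(477,-253,z)),1),np.round(proj(w,(477,-253,z)),1))
fl,R,t=cam(w);print('wrist cam',-R.T@t,R[2])
fl,R,t=cam(load('wrist1'));print('wrist1 cam',-R.T@t,R[2])
# bar ends/lid in wrist2: far top edge of bar crop y~90 -> v=245 ; px width 48/2=24
for z in(70,92): print('far end',z,ray(w,317,245 if z==92 else 234,z).round(1))
E
```

```text
18.700000000000003 ['MotionError', 'pinch_z']
75 [295.1 368. ] [321.2 274.5]
85 [294.9 364.8] [321.1 282. ]
90 [294.8 363.1] [321.1 286.1]
95 [294.7 361.5] [321.1 290.4]
100 [294.6 359.8] [321.  294.9]
wrist cam [ 552.11968905 -241.75510968  254.90154016] [-0.2980493  -0.04469979 -0.9535033 ]
wrist1 cam [ 551.0271685  -241.00263836  362.51283709] [-0.30038983 -0.04368379 -0.95281566]
far end 70 [ 497.9 -247.5   70. ]
far end 92 [ 498.9 -247.6   92. ]
```

The closed fingertips show in both views (wrist v=291, side (295,360)) at about z=95–100. That's above the bar, about 20 mm higher than the pose reading. I'll probe down gently onto the bar top, which is known to be at 92 mm.

Request:
move_arm --targets "-1 0 0 0.2 0 0 0;-1 0 0 0 0 0 0;-1 0 0 0.2 0 0 0;-1 0 0 0 0 0 0"

```text
clock: 3.3
eef_pos: [476.8, -253.0, 70.7]
tool_rot: [-3.141, 0.001, 0.154]
force: [-0.3, 0.2, 0.1]
width: 0.4
gripper_force: 0.0
```

Request:
move_arm --targets "-1 0 0 0.2 0 0 0;-1 0 0 0 0 0 0;-1 0 0 0.2 0 0 0;-1 0 0 0 0 0 0"

```text
clock: 3.63
eef_pos: [476.9, -253.1, 66.8]
tool_rot: [-3.141, 0.0, 0.154]
force: [0.7, 0.2, -0.2]
width: 0.1
gripper_force: 0.0
```

Request:
move_arm --targets "-1 0 0 0.2 0 0 0;-1 0 0 0 0 0 0;-1 0 0 0 0 0 0"

```text
clock: 3.88
eef_pos: [477.0, -253.1, 65.0]
tool_rot: [-3.141, 0.0, 0.154]
force: [0.7, -0.6, -1.0]
width: 0.0
gripper_force: 0.0
```

```bash
python3 - <<'E'
from h import *
snap('wrist','wrist3');snap('side','side3'); to(477,-252,60,.154)
E
python3 -c "
import cv2;a=cv2.imread('pics/wrist3.png')[180:380,220:420];b=cv2.imread('pics/side3.png')[330:390,265:325]
cv2.imwrite('pics/c4.png',cv2.hconcat([cv2.resize(a,(400,400),interpolation=2),cv2.resize(b,(400,400),interpolation=2)]))"
```

```text
t 3.98 p [ 477.1 -253.2   65.2] rot [ 3.1415e+00 -1.0000e-04  1.5400e-01] w -0.2 F [ 0.1 -0.7 -0.2]
tool cm [ 0.01 -0.12  0.52] turn z deg -0.00
```

View pics/c4.png

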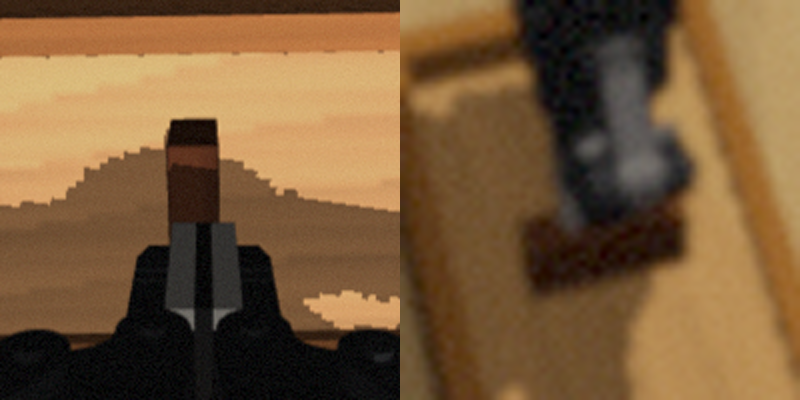

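Request:
move_arm --targets "-1 0 0 0.2 0 0 0;-1 0 0 0 0 0 0;-1 0 0 0 0 0 0"

```text
clock: 4.23
eef_pos: [477.0, -253.1, 63.0]
tool_rot: [-3.141, 0.0, 0.154]
force: [0.5, -0.8, 0.6]
width: -0.3
gripper_force: 0.0
```

Request:
move_arm --targets "-1 0 0 0.2 0 0 0;-1 0 0 0 0 0 0;-1 0 0 0 0 0 0"

```text
clock: 4.48
eef_pos: [477.0, -253.1, 61.0]
tool_rot: [-3.141, 0.0, 0.154]
force: [-0.6, -0.7, 0.4]
width: 0.0
gripper_force: 0.0
```

Request:
move_arm --targets "-1 0 0 0.2 0 0 0;-1 0 0 0 0 0 0;-1 0 0 0.2 0 0 0;-1 0 0 0 0 0 0;-1 0 0 0 0 0 0"

```text
clock: 4.9
eef_pos: [477.0, -253.1, 57.0]
tool_rot: [-3.141, 0.0, 0.154]
force: [0.3, 0.4, 1.3]
width: -0.2
gripper_force: 0.0
```

Request:
move_arm --targets "-1 0 0 0.2 0 0 0;-1 0 0 0 0 0 0;-1 0 0 0 0 0 0"

```text
clock: 5.15
eef_pos: [477.0, -253.1, 55.0]
tool_rot: [-3.142, 0.0, 0.154]
force: [0.3, -0.4, -0.7]
width: 0.0
gripper_force: 0.0
```

```bash
python3 - <<'E'
from h import *
snap('wrist','wrist4');snap('side','side4');snap('top','top4'); to(477,-252,60,.154)
a=cv2.imread('pics/wrist4.png')[180:380,220:420];b=cv2.imread('pics/side4.png')[330:390,265:325];c=cv2.imread('pics/top4.png')[240:320,420:530]
im=np.zeros((600,800,3),np.uint8);im[:400,:400]=cv2.resize(a,(400,400),interpolation=2);im[:400,400:]=cv2.resize(b,(400,400),interpolation=2);im[400:,:275]=cv2.resize(c,(275,200),interpolation=2)
cv2.imwrite('pics/c5.png',im)
E
```

```text
t 5.30 p [ 477.  -253.1   55.1] rot [-3.1415  0.      0.154 ] w 0.1 F [1.2 0.2 0.2]
tool cm [ 0.01 -0.11 -0.49] turn z deg -0.00
```

View pics/c5.png

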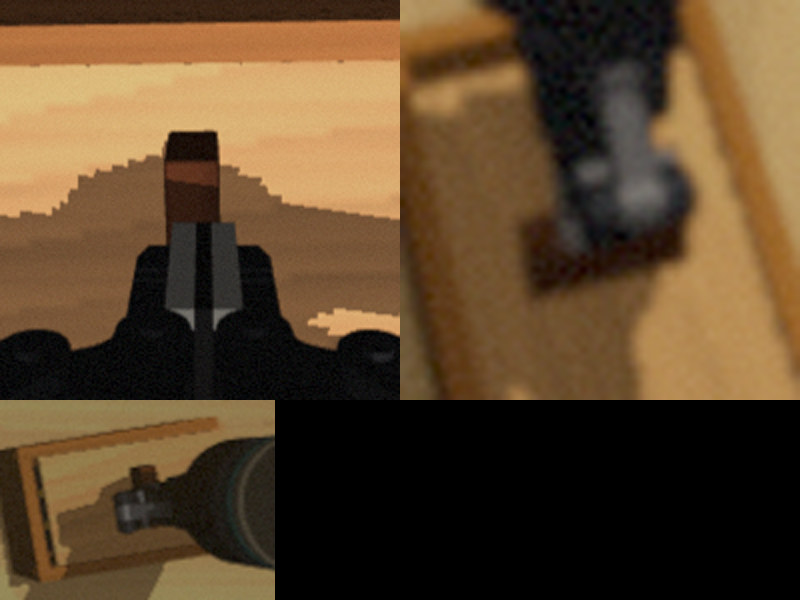

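The tips are still over the bar, and allowing for finger thickness they're now just above its top at about z=94. That puts the offset at nearly 38 mm. I'll keep probing until contact.

Request:
move_arm --targets "-1 0 0 0.2 0 0 0;-1 0 0 0 0 0 0;-1 0 0 0 0 0 0"

```text
clock: 5.55
eef_pos: [477.2, -253.2, 54.8]
tool_rot: [3.141, -0.001, 0.154]
force: [-4.0, 1.9, 15.4]
width: -0.1
gripper_force: 7.8
```

Request:
move_arm --targets "-1 0 0 0.2 0 0 0;-1 0 0 0 0 0 0;-1 0 0 0 0 0 0"

```text
clock: 5.8
eef_pos: [477.3, -253.2, 54.7]
tool_rot: [3.141, -0.001, 0.154]
force: [-7.3, 3.5, 32.3]
width: 0.2
gripper_force: 16.4
```

Contact came at eef z≈55 on the 92 mm bar top, so the true tip height is eef_z + 37. I'll back off, open, and grasp at the corrected height.

Request:
move_arm --targets "0 0 0 -0.5 0 0 0;0 0 0 -1 0 0 0;0 0 0 0 0 0 0;0 0 0 0 0 0 0;0 0 0 0 0 0 0"

```text
clock: 6.22
eef_pos: [476.9, -253.1, 65.9]
tool_rot: [-3.141, 0.0, 0.154]
force: [1.1, 1.2, 0.1]
width: 42.9
gripper_force: 0.0
```

Request:
move_arm --targets "0 0 0 0 0 0 0;0 0 0 1 0 0 0;0 0 0 1 0 0 0;0 0 0 0.8 0 0 0;0 0 0 0 0 0 0"

```text
clock: 6.63
eef_pos: [475.4, -252.3, 35.6]
tool_rot: [-3.139, 0.004, 0.154]
force: [0.0, -0.2, -0.3]
width: 42.6
gripper_force: 0.0
```

Request:
move_arm --targets "-1 0 0 0 0 0 0;-1 0 0 0 0 0 0;-1 0 0 0 0 0 0;-1 0 0 0 0 0 0;-1 0 0 0 0 0 0"

```text
clock: 7.05
eef_pos: [477.2, -253.3, 38.4]
tool_rot: [3.141, -0.0, 0.154]
force: [0.4, 0.0, -1.3]
width: 10.2
gripper_force: 60.5
```

Request:
move_arm --targets "-1 0 0.5 0 0 0 0;-1 0 1 0 0 0 0;-1 0 1 0 0 0 0;-1 0 1 0 0 0 0;-1 0 0 0 0 0 0"

```text
clock: 7.47
eef_pos: [482.8, -292.0, 38.4]
tool_rot: [3.138, -0.001, 0.15]
force: [-0.7, -2.2, 0.6]
width: 10.9
gripper_force: 60.7
```

Request:
move_arm --targets "-1 0 1 0 0 0 0;-1 0 1 0 0 0 0;-1 0 1 0 0 0 0;-1 0 1 0 0 0 0;-1 0 0 0 0 0 0"

```text
clock: 7.88
eef_pos: [488.9, -330.9, 38.3]
tool_rot: [3.138, -0.001, 0.151]
force: [0.5, -3.2, 2.8]
width: 10.6
gripper_force: 60.9
```

Sliding cleanly so far.

Request:
move_arm --targets "-1 0 1 0 0 0 0;-1 0 1 0 0 0 0;-1 0 1 0 0 0 0;-1 0 1 0 0 0 0;-1 0 0 0 0 0 0"

```text
clock: 8.3
eef_pos: [494.8, -370.8, 38.2]
tool_rot: [3.138, -0.001, 0.151]
force: [1.2, -1.6, 2.4]
width: 10.8
gripper_force: 60.9
```

Request:
move_arm --targets "-1 0 1 0 0 0 0;-1 0 1 0 0 0 0;-1 0 1 0 0 0 0;-1 0 1 0 0 0 0;-1 0 0 0 0 0 0"

```text
clock: 8.72
eef_pos: [500.5, -410.4, 38.0]
tool_rot: [3.138, -0.0, 0.151]
force: [-1.4, -0.5, -1.5]
width: 10.7
gripper_force: 60.5
```

```bash
python3 - <<'E'
from h import *
snap('top','top5'); to(500,-412,-25,.154)
a=cv2.imread('pics/top5.png')[220:360,400:640];b=cv2.imread('pics/side0.png')
snap('side','side5');b=cv2.imread('pics/side5.png')[300:480,200:440]
cv2.imwrite('pics/c6.png',cv2.vconcat([cv2.resize(a,(480,280)),cv2.resize(b,(480,320))]))
E
```

```text
t 8.77 p [ 500.3 -408.6   37.9] rot [3.1401e+00 2.0000e-04 1.5170e-01] w 10.2 F [-0.3  0.7 -2.1]
tool cm [-0.09  0.33  6.29] turn z deg -0.13
```

View pics/c6.png

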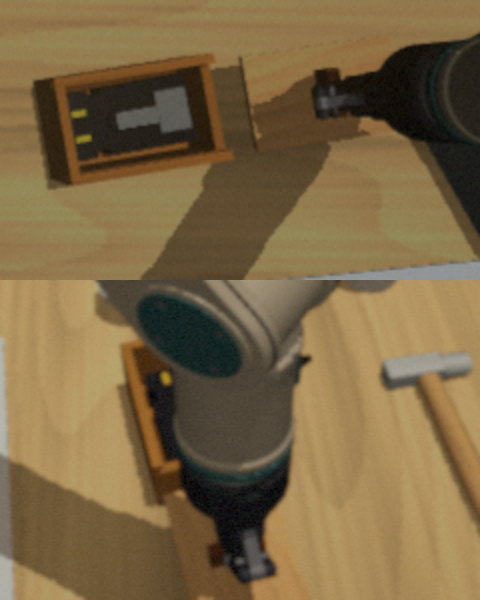

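The lid is clear of the box, and the pack is visible with its yellow contacts at the left (nose to box +x). Next I lower the lid to the bench.

Request:
move_arm --targets "-1 0 0 1.5 0 0 0;-1 0 0 1.5 0 0 0;-1 0 0 1.5 0 0 0;-1 0 0 1 0 0 0;-1 0 0 0 0 0 0"

```text
clock: 9.23
eef_pos: [499.4, -404.3, -19.2]
tool_rot: [-3.138, 0.003, 0.155]
force: [-0.1, 0.5, -0.0]
width: 10.4
gripper_force: 60.5
```

Request:
move_arm --targets "-1 0 0 0.3 0 0 0;-1 0 0 0.2 0 0 0;-1 0 0 0.2 0 0 0;-1 0 0 0 0 0 0"

```text
clock: 9.57
eef_pos: [501.1, -406.5, -23.6]
tool_rot: [3.141, -0.0, 0.154]
force: [0.1, 0.8, -0.7]
width: 10.6
gripper_force: 60.5
```

Request:
move_arm --targets "-1 0 0 0.1 0 0 0;-1 0 0 0.1 0 0 0;-1 0 0 0 0 0 0;-1 0 0 0 0 0 0"

```text
clock: 9.9
eef_pos: [501.1, -406.5, -25.6]
tool_rot: [3.141, -0.0, 0.154]
force: [0.3, 0.4, -0.2]
width: 10.5
gripper_force: 60.6
```

Request:
move_arm --targets "-1 0 0 0.1 0 0 0;-1 0 0 0 0 0 0;-1 0 0 0 0 0 0"

```text
clock: 10.15
eef_pos: [501.1, -406.6, -25.7]
tool_rot: [3.141, -0.001, 0.154]
force: [-1.4, 0.4, 7.2]
width: 10.5
gripper_force: 61.6
```

Request:
move_arm --targets "0 0 0 0 0 0 0;0 0 0 0 0 0 0;0 0 0 0 0 0 0;0 0 0 0 0 0 0"

```text
clock: 10.48
eef_pos: [500.8, -406.3, -27.1]
tool_rot: [-3.141, 0.0, 0.154]
force: [-0.6, -0.1, -1.1]
width: 42.6
gripper_force: 0.0
```

Request:
move_arm --targets "0 0 0 -1 0 0 0;0 0 0 -3.5 0 0 0;0 0 0 -3.5 0 0 0;0 0 0 -3.5 0 0 0;0 0 0 -3.5 0 0 0"

```text
clock: 10.9
eef_pos: [500.6, -406.2, 125.3]
tool_rot: [3.142, -0.0, 0.154]
force: [0.2, -0.1, 0.0]
width: 42.5
gripper_force: 0.0
```

```bash
python3 - <<'E'
from h import *
d=snap('top','top6'); to(474,-241,100,1.725)
# box axes
c=np.array([474,-241.]);ux=np.array([-.154,.988]);
# gray/white-ish rib & yellow contacts inside box
hsv=cv2.cvtColor(d['color'],cv2.COLOR_RGB2HSV); roi=np.zeros(hsv.shape[:2],np.uint8); roi[250:315,428:515]=1
L=lambda p:(round(float((p[:2]-c)@ux),1),round(float((p[:2]-c)@np.array([-ux[1],ux[0]])),1))
for n,m,z in(('grey',(hsv[...,1]<60)&(hsv[...,2]>70),60),('yellow',(hsv[...,1]>120)&(hsv[...,2]>120)&(hsv[...,0]>20)&(hsv[...,0]<35),30)):
    for q in cv2.findContours((m.astype(np.uint8)*roi),0,2)[0]:
        if cv2.contourArea(q)>4:
            r=cv2.minAreaRect(q);print(n,np.round(r[0],1),np.round(r[1],1),round(r[2],1),[L(ray(d,*p,z)) for p in cv2.boxPoints(r)])
im=cv2.imread('pics/top6.png')[240:320,420:530]; cv2.imwrite('pics/c7.png',cv2.resize(im,(770,560),interpolation=cv2.INTER_CUBIC))
E
```

```text
t 10.95 p [ 504.6 -409.4  133. ] rot [ 3.1326 -0.0087  0.1537] w 42.5 F [ 0.8 -0.7  3.8]
tool cm [ -0.44 -17.11   3.3 ] turn z deg -90.03
grey [475.8 276.3] [20.9 36.4] 79.7 [(20.1, -21.9), (-48.5, -24.2), (-48.8, 14.4), (19.6, 16.6)]
yellow [441. 289.] [2. 6.] 90.0 [(50.8, 9.7), (39.3, 11.4), (39.9, 15.1), (51.4, 13.5)]
yellow [439.  276.6] [2.4 6.1] 78.7 [(51.2, -13.4), (39.5, -14.0), (39.3, -9.5), (51.1, -8.9)]
```

View pics/c7.png

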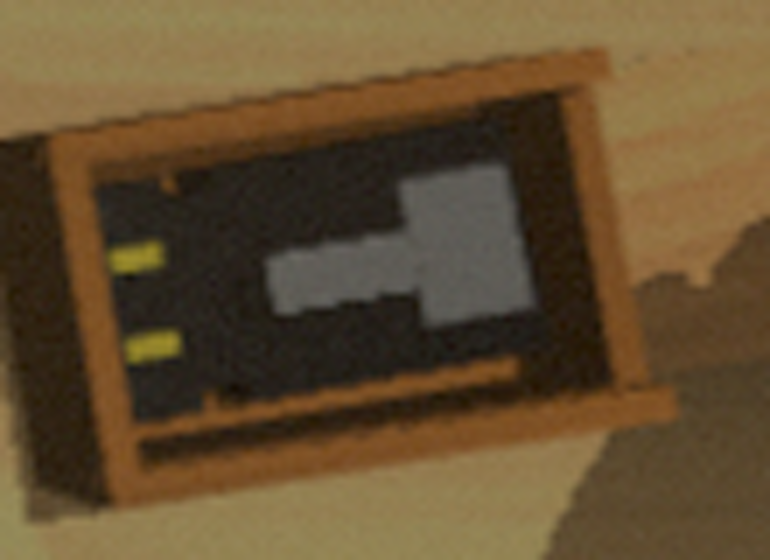

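The rib top spans crop (268–415, 233–315), with the grey label behind it. The contacts are at (135,257) and (152,346), so the nose is to the left as expected.

```bash
python3 - <<'E'
from h import *
d=load('top6'); P=lambda u,v,z:ray(d,420+u/7,240+v/7,z)[:2]
q=[P(268,255,60),P(280,315,60),P(412,291,60),P(400,232,60)];c=np.mean(q,0);a=(q[0]+q[1]-q[2]-q[3]);print('rib',c,'yaw',np.arctan2(a[1],a[0]),np.linalg.norm(a)/2)
n=(P(98,182,38)+P(133,420,38))/2; print('nose mid',n,'centre',n-60*np.array([-.154,.988]), 'contacts mid',P(144,301,38))
to(*c,100,1.725)
E
```

```text
rib [ 474.7350154  -240.93640594] yaw 1.754595217439344 36.006828174148694
nose mid [ 466.3462164  -187.22239433] centre [ 475.5862164  -246.50239433] contacts mid [ 466.33757944 -195.02282619]
t 10.95 p [ 504.6 -409.4  133. ] rot [ 3.1326 -0.0087  0.1537] w 42.5 F [ 0.8 -0.7  3.8]
tool cm [ -0.37 -17.11   3.3 ] turn z deg -90.03
```

Request:
move_arm --targets "-0.2 0 -3.3 0 0 0 0;-0.2 0 -3.3 0 0 0 0;-0.2 0 -3.3 0 0 0 0;-0.2 0 -3.3 0 0 0 0;-0.2 0 -3.3 0 0 0 0"

```text
clock: 11.37
eef_pos: [475.2, -241.9, 123.7]
tool_rot: [3.141, -0.001, 0.154]
force: [0.4, 0.6, -0.6]
width: 34.2
gripper_force: 0.0
```

Request:
move_arm --targets "-0.2 0 0 0 0 0 -6.95;-0.2 0 0 0 0 0 -6.95;-0.2 0 0 0 0 0 -6.95;-0.2 0 0 0 0 0 -6.95;-0.2 0 0 0 0 0 -6.95"

```text
clock: 11.78
eef_pos: [475.7, -243.3, 123.7]
tool_rot: [3.141, -0.0, 0.767]
force: [-0.9, 0.4, -0.7]
width: 34.0
gripper_force: 0.0
```

Request:
move_arm --targets "-0.2 0 0 0 0 0 -6.95;-0.2 0 0 0 0 0 -6.95;-0.2 0 0 0 0 0 -6.95;-0.2 0 0 0 0 0 -6.95;-0.2 0 0 0 0 0 -6.95"

```text
clock: 12.2
eef_pos: [475.6, -243.5, 123.6]
tool_rot: [3.141, 0.001, 1.373]
force: [0.2, 0.0, 0.2]
width: 34.2
gripper_force: 0.0
```

Request:
move_arm --targets "-0.2 0 0 0 0 0 -6.95;-0.2 0 0 0 0 0 -6.95;-0.2 0 0 0 0 0 -6.95;-0.2 0 0 0 0 0 0;-0.2 0 0 0 0 0 0"

```text
clock: 12.62
eef_pos: [475.5, -243.6, 123.4]
tool_rot: [3.141, 0.0, 1.727]
force: [0.2, -0.2, -0.0]
width: 33.9
gripper_force: 0.0
```

```bash
python3 - <<'E'
from h import *
to(475,-243,4,1.73); d=snap('wrist','wrist7')
print('rib pred',proj(d,(475,-243,60)))
hsv=cv2.cvtColor(d['color'],cv2.COLOR_RGB2HSV); m=((hsv[...,1]>140)&(hsv[...,2]>90)&(hsv[...,0]>22)&(hsv[...,0]<36)).astype(np.uint8)
for q in cv2.findContours(m,0,2)[0]:
    if cv2.contourArea(q)>20: r=cv2.minAreaRect(q);print(np.round(r[0]),np.round(r[1]),r[2],ray(d,*r[0],38).round(1))
E
```

```text
t 12.62 p [ 475.5 -243.6  123.4] rot [3.1412e+00 2.0000e-04 1.7271e+00] w 33.9 F [ 0.2 -0.2 -0. ]
tool cm [ 0.06 -0.04 11.94] turn z deg -0.17
rib pred (np.float64(322.56710751284237), np.float64(240.7107173124739))
```

Request:
move_arm --targets "-0.2 0 0 2.5 0 0 0;-0.2 0 0 2.5 0 0 0;-0.2 0 0 2.5 0 0 0;-0.2 0 0 2 0 0 0;-0.2 0 0 0 0 0 0"

```text
clock: 13.08
eef_pos: [472.9, -242.3, 25.0]
tool_rot: [-3.136, -0.003, 1.729]
force: [-0.5, 0.4, -0.3]
width: 34.2
gripper_force: 0.0
```

Request:
move_arm --targets "-0.2 0 0 1 0 0 0;-0.2 0 0 0.8 0 0 0;-0.2 0 0 0.3 0 0 0;-0.2 0 0 0 0 0 0;-0.2 0 0 0 0 0 0"

```text
clock: 13.5
eef_pos: [475.9, -243.5, 7.6]
tool_rot: [3.141, 0.001, 1.731]
force: [0.6, -0.1, -0.2]
width: 34.3
gripper_force: 0.0
```

Request:
move_arm --targets "-1 0 0 0.2 0 0 0;-1 0 0 0 0 0 0;-1 0 0 0 0 0 0;-1 0 0 0 0 0 0;-1 0 0 0 0 0 0"

```text
clock: 13.92
eef_pos: [476.6, -243.4, 5.6]
tool_rot: [3.14, 0.001, 1.731]
force: [1.5, -0.4, 1.9]
width: 14.8
gripper_force: 63.2
```

Request:
move_arm --targets "-1 0 0 -0.5 0 0 0;-1 0 0 -1 0 0 0;-1 0 0 -1 0 0 0;-1 0 0 0 0 0 0;-1 0 0 0 0 0 0"

```text
clock: 14.33
eef_pos: [475.9, -243.6, 31.0]
tool_rot: [3.14, 0.001, 1.731]
force: [0.7, -0.1, -3.7]
width: 14.4
gripper_force: 62.7
```

Request:
move_arm --targets "-1 0 0 -1.6 0 0 0;-1 0 0 -1.6 0 0 0;-1 0 0 -1.6 0 0 0;-1 0 0 -1.6 0 0 0;-1 0 0 -1.6 0 0 0"

```text
clock: 14.75
eef_pos: [474.8, -243.1, 110.5]
tool_rot: [-3.14, -0.001, 1.731]
force: [0.5, -0.5, -2.9]
width: 14.3
gripper_force: 62.6
```

```bash
python3 - <<'E'
from h import *
d=snap('wrist','wrist8'); to(595,150,5,1.557)
E
```

```text
t 14.80 p [ 476.8 -243.8  113.3] rot [3.1387e+00 2.3000e-03 1.7308e+00] w 14.8 F [ 1.   0.  -0.6]
tool cm [37.   17.95 10.83] turn z deg 9.96
```

Request:
move_arm --targets "-1 1 0.5 0 0 0 0;-1 2.4 1.2 0 0 0 0;-1 2.4 1.2 0 0 0 0;-1 2.4 1.2 0 0 0 0;-1 2.4 1.2 0 0 0 0"

```text
clock: 15.22
eef_pos: [510.2, -127.9, 108.7]
tool_rot: [-3.139, -0.001, 1.731]
force: [0.4, 0.0, -3.1]
width: 14.7
gripper_force: 62.6
```

Request:
move_arm --targets "-1 2.4 1.2 0 0 0 0;-1 2.4 1.2 0 0 0 0;-1 2.4 1.2 0 0 0 0;-1 2.4 1.2 0 0 0 0;-1 2.4 1.2 0 0 0 0"

```text
clock: 15.63
eef_pos: [549.9, 0.1, 108.5]
tool_rot: [-3.139, -0.001, 1.732]
force: [-0.4, -0.1, -3.1]
width: 14.9
gripper_force: 62.6
```

Request:
move_arm --targets "-1 2.4 1.2 0 0 0 0;-1 2.4 1.2 0 0 0 0;-1 2.4 1.2 0 0 0 0;-1 2.4 1.2 0 0 0 0;-1 2.4 1.1 0 0 0 0"

```text
clock: 16.05
eef_pos: [589.0, 127.8, 108.3]
tool_rot: [-3.139, -0.0, 1.732]
force: [0.4, 0.3, -2.7]
width: 14.3
gripper_force: 62.6
```

Request:
move_arm --targets "-1 2 0.5 0 0 0 0;-1 0.5 0 0 0 0 5;-1 0 0 0 0 0 5;-1 0 0 0 0 0 0;-1 0 0 0 0 0 0"

```text
clock: 16.47
eef_pos: [589.8, 151.5, 108.6]
tool_rot: [-3.139, 0.001, 1.56]
force: [0.3, 0.2, -2.3]
width: 14.3
gripper_force: 62.7
```

```bash
python3 - <<'E'
from h import *
to(595,150,5,1.557); d=snap('top','top9'); snap('wrist','wrist9'); snap('side','side9')
# dark pack mask in top: nose corners
g=d['color'].max(2); m=(g<60).astype(np.uint8); m[:170]=0;m[260:]=0;m[:,:200]=0;m[:,330:]=0
m=cv2.morphologyEx(m,cv2.MORPH_OPEN,np.ones((3,3)))
for q in cv2.findContours(m,0,2)[0]:
    if cv2.contourArea(q)>40: print(cv2.boundingRect(q),cv2.minAreaRect(q))
w=load('wrist9');hsv=cv2.cvtColor(w['color'],cv2.COLOR_RGB2HSV)
for nm,dd in(('t',d),('w',w)):
    hsv=cv2.cvtColor(dd['color'],cv2.COLOR_RGB2HSV);m=((hsv[...,1]>110)&(hsv[...,2]>100)&(hsv[...,0]>22)&(hsv[...,0]<36)).astype(np.uint8)
    for q in cv2.findContours(m,0,2)[0]:
        if cv2.contourArea(q)>4: r=cv2.minAreaRect(q);print(nm,np.round(r[0]),np.round(r[1]),ray(dd,*r[0],138).round(1))
E
```

```text
t 16.47 p [589.8 151.5 108.6] rot [-3.1392e+00  1.2000e-03  1.5596e+00] w 14.3 F [ 0.3  0.2 -2.3]
tool cm [-0.14  0.52 10.36] turn z deg 0.15
w [292. 194.] [34. 15.] [577.  201.4 138. ]
w [350. 194.] [15. 35.] [601.8 201.3 138. ]
w [494. 185.] [24. 27.] [662.2 204.  138. ]
w [350. 161.] [ 4. 19.] [601.4 214.8 138. ]
w [292. 160.] [ 2. 19.] [577.9 215.5 138. ]
```

Request:
move_arm --targets "-1 -0.1 0.55 1 0 0 0;-1 0 0 2.5 0 0 0;-1 0 0 2.5 0 0 0;-1 0 0 2.5 0 0 0;-1 0 0 1.5 0 0 0"

```text
clock: 17.03
eef_pos: [595.5, 148.8, 6.9]
tool_rot: [-3.139, 0.001, 1.556]
force: [-0.8, 1.0, -3.6]
width: 14.2
gripper_force: 62.6
```

Request:
move_arm --targets "-1 0 0 0.3 0 0 0;-1 0 0 0 0 0 0;-1 0 0 0.2 0 0 0;-1 0 0 0 0 0 0"

```text
clock: 17.37
eef_pos: [597.7, 150.4, 6.0]
tool_rot: [3.14, -0.001, 1.556]
force: [-0.1, -0.0, -2.9]
width: 14.1
gripper_force: 62.6
```

Request:
move_arm --targets "-1 0 -0.15 0.3 0 0 0;-1 0 0 0.1 0 0 0;-1 0 0 0 0 0 0;-1 0 0 0 0 0 0"

```text
clock: 17.7
eef_pos: [595.3, 150.2, 1.5]
tool_rot: [3.141, -0.0, 1.556]
force: [0.2, -0.8, -3.4]
width: 14.6
gripper_force: 62.7
```

Request:
move_arm --targets "-1 0 0 0.1 0 0 0;-1 0 0 0 0 0 0;-1 0 0 0.1 0 0 0;-1 0 0 0 0 0 0"

```text
clock: 18.03
eef_pos: [595.4, 150.1, -0.5]
tool_rot: [3.141, 0.0, 1.556]
force: [-0.1, 0.0, 0.4]
width: 14.5
gripper_force: 63.1
```

Request:
move_arm --targets "-0.1 0 0 0 0 0 0;-0.1 0 0 0 0 0 0;-0.1 0 0 0 0 0 0;-0.1 0 0 0 0 0 0;-0.1 0 0 0 0 0 0"

```text
clock: 18.45
eef_pos: [595.3, 150.2, -0.8]
tool_rot: [3.141, -0.0, 1.556]
force: [1.1, 0.1, -0.2]
width: 38.5
gripper_force: 0.0
```

Request:
move_arm --targets "-0.1 0 0 -1 0 0 0;-0.1 0 0 -2 0 0 0;-0.1 0 0 -2 0 0 0;-0.1 0 0 0 0 0 0;-0.1 0 0 0 0 0 0"

```text
clock: 18.87
eef_pos: [596.3, 150.6, 50.9]
tool_rot: [3.138, -0.001, 1.556]
force: [-1.0, 0.7, 0.4]
width: 38.4
gripper_force: 0.0
```

```bash
python3 - <<'E'
from h import *
to(596,65,-25,1.557); w=snap('wrist','wrist10');snap('top','top10')
hsv=cv2.cvtColor(w['color'],cv2.COLOR_RGB2HSV);m=((hsv[...,1]>110)&(hsv[...,2]>90)&(hsv[...,0]>22)&(hsv[...,0]<36)).astype(np.uint8)
for q in cv2.findContours(m,0,2)[0]:
    if cv2.contourArea(q)>10: r=cv2.minAreaRect(q);print(np.round(r[0]),np.round(r[1]),ray(w,*r[0],32).round(1))
print('guides in wrist',[np.round(proj(w,(x,y,26))) for x,y in((646,217),(546,217),(629,267),(563,267))])
g=w['color'].max(2); 
for y in(222,230,240,250,260):
    row=[]
    for x in range(520,680,2):
        u,v=proj(w,(x,y,26)); u,v=int(round(u)),int(round(v))
        row.append('#' if 0<=u<640 and 0<=v<480 and g[v,u]<70 else '.')
    print(y,''.join(row))
E
```

```text
t 18.87 p [596.3 150.6  50.9] rot [ 3.1385e+00 -1.0000e-03  1.5563e+00] w 38.4 F [-1.   0.7  0.4]
tool cm [-8.56  0.09  7.59] turn z deg -0.04
[532. 200.] [31. 33.] [714.1 186.7  32. ]
[341. 178.] [26. 12.] [606.8 201.   32. ]
[297. 178.] [27. 12.] [582.5 201.   32. ]
[340. 154.] [ 3. 15.] [606.5 214.1  32. ]
[298. 154.] [ 4. 15.] [583.2 214.2  32. ]
guides in wrist [array([411., 146.]), array([231., 149.]), array([384.,  46.]), array([255.,  48.])]
222 ...............##..........................................###..................
230 ................###.......................................##....................
240 ..................##....................................###.....................
250 ....................##.................................##.......................
260 .....................###.............................###........................
```

The pack is straight and centred (contacts at x=594.7, guides at x=595–596). Next I close the fingers, back off behind the pack and go down.

Request:
move_arm --targets "-1 -1.8 0 0 0 0 0;-1 -1.8 0 0 0 0 0;-1 -1.8 0 0 0 0 0;-1 -1.8 0 0 0 0 0;-1 -1.8 0 0 0 0 0"

```text
clock: 19.38
eef_pos: [592.8, 59.2, 48.1]
tool_rot: [-3.139, 0.0, 1.557]
force: [0.4, 0.9, 0.4]
width: 0.5
gripper_force: 0.0
```

Request:
move_arm --targets "-1 0 0 2 0 0 0;-1 0 0 2 0 0 0;-1 0 0 2 0 0 0;-1 0 0 1.4 0 0 0;-1 0 0 0 0 0 0"

```text
clock: 19.8
eef_pos: [590.4, 59.5, -28.6]
tool_rot: [-3.134, 0.001, 1.556]
force: [0.3, -0.1, -0.6]
width: -0.2
gripper_force: 0.0
```

Request:
move_arm --targets "-1 0.3 0 0 0 0 0;-1 0.6 0 0 0 0 0;-1 0.6 0 0 0 0 0;-1 0.5 0 0 0 0 0;-1 0 0 0 0 0 0"

```text
clock: 20.22
eef_pos: [594.7, 82.5, -23.9]
tool_rot: [3.14, -0.001, 1.559]
force: [0.3, -0.0, 0.4]
width: -0.1
gripper_force: 0.0
```

Request:
move_arm --targets "-1 0.4 0 0 0 0 0;-1 0.6 0 0 0 0 0;-1 0.8 0 0 0 0 0;-1 0.8 0 0 0 0 0;-1 0.8 0 0 0 0 0"

```text
clock: 20.63
eef_pos: [595.0, 112.6, -24.4]
tool_rot: [3.141, 0.002, 1.555]
force: [-0.2, -4.4, 4.3]
width: -0.2
gripper_force: 2.4
```

Request:
move_arm --targets "-1 0.8 0 0 0 0 0;-1 0.8 0 0 0 0 0;-1 0.8 0 0 0 0 0;-1 0.6 0 0 0 0 0;-1 0 0 0 0 0 0"

```text
clock: 21.05
eef_pos: [594.9, 147.5, -24.9]
tool_rot: [3.141, -0.003, 1.559]
force: [0.2, -0.1, -1.0]
width: 0.3
gripper_force: 0.0
```

```bash
python3 - <<'E'
from h import *
to(596,206,-23,1.557); w=snap('wrist','wrist11'); print(w['color'].shape)
hsv=cv2.cvtColor(w['color'],cv2.COLOR_RGB2HSV);m=((hsv[...,1]>110)&(hsv[...,2]>90)&(hsv[...,0]>22)&(hsv[...,0]<36)).astype(np.uint8)
for q in cv2.findContours(m,0,2)[0]:
    if cv2.contourArea(q)>10: r=cv2.minAreaRect(q);print(np.round(r[0]),np.round(r[1]),ray(w,*r[0],32).round(1))
E
```

```text
t 21.05 p [594.9 147.5 -24.9] rot [ 3.1412e+00 -2.6000e-03  1.5589e+00] w 0.3 F [ 0.2 -0.1 -1. ]
tool cm [ 5.85  0.04 -0.19] turn z deg 0.11
(480, 640, 3)
[366.   2.] [ 4. 21.] [608.2 259.8  32. ]
[284.   2.] [ 4. 20.] [583.9 260.1  32. ]
```

Request:
move_arm --targets "-1 0.5 0 0 0 0 0;-1 0.5 0 0 0 0 0;-1 0.5 0 0 0 0 0;-1 0.5 0 0 0 0 0;-1 0 0 0 0 0 0"

```text
clock: 21.52
eef_pos: [595.0, 166.7, -25.0]
tool_rot: [-3.142, -0.002, 1.558]
force: [1.0, 0.8, -1.0]
width: 0.0
gripper_force: 0.0
```

Request:
move_arm --targets "-1 0.4 0 0 0 0 0;-1 0.4 0 0 0 0 0;-1 0.4 0 0 0 0 0;-1 0.4 0 0 0 0 0;-1 0 0 0 0 0 0"

```text
clock: 21.93
eef_pos: [595.9, 175.2, -24.9]
tool_rot: [-3.141, 0.007, 1.554]
force: [1.1, -9.1, 2.6]
width: -0.4
gripper_force: 4.4
```

Request:
move_arm --targets "-1 0.3 0 0 0 0 0;-1 0.3 0 0 0 0 0;-1 0.3 0 0 0 0 0;-1 0.2 0 0 0 0 0;-1 0 0 0 0 0 0"

```text
clock: 22.35
eef_pos: [595.8, 186.3, -24.9]
tool_rot: [-3.14, 0.006, 1.554]
force: [-0.0, -8.8, 2.5]
width: -0.2
gripper_force: 4.4
```

Request:
move_arm --targets "-1 0.2 0 0 0 0 0;-1 0.2 0 0 0 0 0;-1 0.2 0 0 0 0 0;-1 0.2 0 0 0 0 0;-1 0 0 0 0 0 0"

```text
clock: 22.77
eef_pos: [596.1, 194.5, -24.9]
tool_rot: [-3.141, 0.006, 1.554]
force: [-0.1, -7.5, 2.3]
width: 0.1
gripper_force: 4.2
```

Request:
move_arm --targets "-1 0.2 0 0 0 0 0;-1 0.2 0 0 0 0 0;-1 0.2 0 0 0 0 0;-1 0 0 0 0 0 0"

```text
clock: 23.1
eef_pos: [596.0, 202.3, -24.9]
tool_rot: [-3.141, 0.004, 1.554]
force: [-0.5, -4.6, 0.5]
width: 0.2
gripper_force: 1.9
```

Request:
move_arm --targets "-1 0.1 0 0 0 0 0;-1 0.1 0 0 0 0 0;-1 0.1 0 0 0 0 0;-1 0 0 0 0 0 0"

```text
clock: 23.43
eef_pos: [596.0, 207.9, -24.9]
tool_rot: [-3.142, 0.001, 1.556]
force: [0.1, -5.5, -0.1]
width: -0.2
gripper_force: 2.2
```

Request:
move_arm --targets "-1 0.1 0 0 0 0 0;-1 0 0 0 0 0 0;-1 0 0 0 0 0 0"

```text
clock: 23.68
eef_pos: [596.0, 207.8, -24.9]
tool_rot: [-3.141, 0.002, 1.556]
force: [0.7, -5.5, 0.4]
width: -0.2
gripper_force: 3.0
```

Request:
move_arm --targets "-1 0.1 0 0 0 0 0;-1 0 0 0 0 0 0;-1 0 0 0 0 0 0"

```text
clock: 23.93
eef_pos: [596.0, 207.8, -24.9]
tool_rot: [-3.141, 0.003, 1.555]
force: [-0.3, -7.2, 1.5]
width: 0.3
gripper_force: 3.7
```

Request:
move_arm --targets "-1 0.3 0 0 0 0 0;-1 0 0 0 0 0 0;-1 0.2 0 0 0 0 0;-1 0 0 0 0 0 0"

```text
clock: 24.27
eef_pos: [595.9, 207.5, -24.9]
tool_rot: [-3.139, 0.01, 1.553]
force: [-0.8, -14.9, 6.5]
width: 0.1
gripper_force: 7.6
```

It's firm against the stop at 15 N, so I back off, lift and check.

Request:
move_arm --targets "-1 -1 0 0 0 0 0;-1 -2 0 0 0 0 0;-1 -2.5 0 0 0 0 0;-1 -2.5 0 0 0 0 0;-1 0 0 0 0 0 0"

```text
clock: 24.68
eef_pos: [595.3, 129.5, -25.0]
tool_rot: [-3.141, 0.003, 1.551]
force: [-0.7, -1.4, 0.0]
width: -0.1
gripper_force: 0.0
```

Request:
move_arm --targets "-1 0 0 -3 0 0 0;-1 0 0 -3 0 0 0;-1 0 0 -3 0 0 0;-1 0 0 -3 0 0 0;-1 0 0 -3 0 0 0"

```text
clock: 25.1
eef_pos: [595.0, 137.8, 126.9]
tool_rot: [3.14, -0.003, 1.558]
force: [1.1, 0.4, -1.0]
width: -0.2
gripper_force: 0.0
```

Request:
move_arm --targets "-1 -3 0 0 0 0 0;-1 -3 0 0 0 0 0;-1 -3 0 0 0 0 0;-1 0 0 0 0 0 0;-1 0 0 0 0 0 0"

```text
clock: 25.52
eef_pos: [594.3, 44.4, 125.4]
tool_rot: [3.14, -0.001, 1.553]
force: [0.4, 0.0, -0.1]
width: 0.0
gripper_force: 0.0
```

```bash
python3 - <<'E'
from h import *
to(596,206,-23,1.557); w=snap('wrist','wrist12'); t=snap('top','top12')
g=w['color'].max(2)
for y in range(200,232,2):
    r=''
    for x in range(540,652,2):
        u,v=proj(w,(x,y,32)); u,v=int(round(u)),int(round(v)); r+=('#' if g[v,u]<70 else '.') if 0<=u<640 and 0<=v<480 else ' '
    print(y,r)
# lid rectangle and bar in top view
hsv=cv2.cvtColor(t['color'],cv2.COLOR_RGB2HSV); m=((hsv[...,2]<95)&(hsv[...,1]>110)).astype(np.uint8); m[:240]=0;m[330:]=0;m[:,:530]=0;m[:,600:]=0
for q in cv2.findContours(m,0,2)[0]:
    if cv2.contourArea(q)>30: r=cv2.minAreaRect(q);print('bar',r,ray(t,*r[0],28).round())
# bystander change
a=load('top0')['color'].astype(int);df=np.abs(a-t['color']).max(2)
for n,(u0,u1,v0,v1) in dict(weight=(224,264,143,173),spool=(224,258,252,288),bowl=(342,388,280,326),fid=(350,378,217,264),hammer=(427,550,132,182),bottle=(340,383,130,186),jar=(338,366,100,132)).items(): print(n,round(float((df[v0:v1,u0:u1]>40).mean()),3))
E
```

```text
t 25.52 p [594.3  44.4 125.4] rot [ 3.1400e+00 -1.2000e-03  1.5535e+00] w 0.0 F [ 0.4  0.  -0.1]
tool cm [16.16 -0.11 14.84] turn z deg -0.20
200 ........................................................
202 ............................................            
204                                                         
206                                                         
208                                                         
210                                                         
212                                                         
214                                                         
216                                                         
218                                                         
220                                                         
222                                                         
224                                                         
226                                                         
228                                                         
230                                                         
bar ((544.3378295898438, 266.02703857421875), (22.522661209106445, 11.179131507873535), 80.53767395019531) [ 501. -401.   28.]
weight 0.0
spool 0.0
bowl 0.144
fid 0.112
hammer 0.0
bottle 0.495
jar 0.478
```

```bash
python3 - <<'E'
from h import *
t=load('top12');g=t['color'].max(2)
for x in(575,590,596,602,617):
    print(x,''.join('#' if g[int(round(v)),int(round(u))]<75 else '.' for u,v in (proj(t,(x,y,32)) for y in range(190,270,2))))
print(g[int(proj(t,(596,205,0))[1]),int(proj(t,(596,205,0))[0])])
E
```

```text
575 ............############################
590 ............####...............#########
596 ............####...............######...
602 ...........####................######...
617 ............############.....#.#########
165
```

The pack's rear edge is straight at y≈214, level with the guide tips (213). The lid lies flat beside the box, so I'm handing in.

```bash
python3 -c "
from h import *
print(order.finish_job())"
```

```text
the job is handed in; nothing more can be done
None
```

I handed the job in at about 25.5 s: the pack is pushed home against the stop, and the lid lies flat on the bench, bar up. I judged the catch click from the push force rising, dropping and then meeting the firm stop, not from a catch reading. The weight, spool and hammer show no movement; the arm blocked the final view of the bowl, fid, bottle and jar. The judge's result wasn't shown.

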